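# Clamp the bracket and hold its bolt head from turning

## Robot

A 6-joint arm with a two-finger parallel gripper is mounted at the origin on the work surface. World frame = base frame: x ahead of the robot, y to its left, z up, the work surface at z = 0. Lengths are in m, angles in rad, forces in N, time in s.
With the tool pointing down it reaches from about 0.375 to 0.975 m from the base axis. Payload 3.8 kg.
Tool frame: the origin (TCP) lies on the centre line of the jaws, within the pads' length; the fingertips stand 14 mm ahead of it and the grasp point (between the pads) lies 5 mm behind it; x points along the fingers, y is the direction in which the jaws open and shut, and the axes are right-handed (so a half turn about x gives the same grasp; the last joint's range is limited). The gripper opens to 85 mm and grips with 20 to 120 N. Pads are 22 mm wide; open, the fingers measure 114 mm over their backs; the gripper's body (76 mm by 85 mm) begins 54 mm behind the grasp point. The pads swing forward as they close: fully open they stand 13 mm farther back than shut.
Start: joints at [-1.28, 0.264, 1.604, -0, 1.274, -0.037], TCP at [0.217, -0.639, 0.245] pointing down, gripper open.
Joint ranges: [-2.63, 2.63], [-0.94, 2.18], [0.31, 2.57], [-1.31, 4.45], [0, 2.66], [-2.55, 2.55]. Speed limits (rad/s): [2.57, 2.57, 3.14, 3.14, 3.14, 3.14].

## Interface

Orientations are given as a rotation vector (axis times angle).
In Python, from workcell import bot gives the robot as it stands.
- The arm moves only by the shell command python3 -m creep 'ROWS' [FORCE]. ROWS is JSON, a list of rows, each an object with "grip": the finger opening in cm, from 0 to 8.54; "dp": the shift along the tool's x, y, z in cm, a list of three; "rotation": the turn, a rotation vector about the tool's x, y, z in rad, a list of three. A call has 1 to 5 rows; each row is the pose to reach, as a shift and turn from the pose commanded when the call began, along the tool's axes at that moment; what a row does not reach only later rows make up. A row lasts 1/12 s, in which the tool goes at most 41.7 mm and 7.16 degrees, less where a joint would pass 70% of its speed; a pose out of reach is approached as far as the arm can. A call with a gripper value outside its range is refused whole. The fingers move at their own pace and stop on an object; FORCE is the grip in N (left out, the last holds). Time passes only in rows, so rows that repeat a pose let the fingers close. It gives the time, the measured TCP pose, the force and the opening at its end, in the units of the state.
- bot.read_state(): the state, without advancing time (a new reading comes with each control period).
- bot.read_camera(name): name is "scene" or "side" or "wrist"; returns (picture, depth): 480x640x3 uint8, red, green, blue; 480x640 float32, m along the optical axis (not along the pixel's ray), 0 where there is no reading.
- bot.get_calibration(name): a dict with "fx", "fy", "cx", "cy" (pixels), "dist" ([k1, k2, p1, p2, k3] as OpenCV has them; the pictures are not rectified), "rvec" (rotation vector, rad) and "tvec" (3), from world to camera coordinates, as OpenCV has them. Camera axes: x right, y down, z forward; pixel columns grow to the right and rows downward; lengths in m; the calibration is good to about 2 mm. A picture is of the moment at which its call begins: read the wrist's pose just before it. get_calibration takes no time and is no camera call; for the wrist camera it gives the pose at the moment of the call.
- bot.finish_job(): hands the job in, once; it reports no verdict.
The state is a dict: "time": time; "q": joint angles; "joint_vel": joint speeds; "joint_torque": joint torques, N m; "tool_pos": TCP position; "tcp_rot": TCP orientation; "wrist_force": force on the tool from outside, world axes, zero at the start; "torque": the same for the moment, N m; "width": opening from 0.0 (shut) to 1.0 (fully open).
Only numpy, scipy, OpenCV 4.12 (cv2) and the standard library are available. Lean on these libraries where they do the work, as an engineer would, in place of code of your own. Each camera call takes 0.05 s, during which the arm holds its last target.

## Task

The bracket has been loaded into the bench vice: push the vice's sliding jaw fully shut by its handle so that the bracket is clamped between the jaws, leaving it standing upright on the vice bed. Then reach down into the narrow gap behind the bracket's front leg, grip the hidden hex bolt head firmly across two opposite sides and keep it from turning, so that the spanner on the nut stops sinking; once it has settled in the grip and quite stopped, finish while still holding the bolt head, with the spanner still roughly level. Leave the other things on the bench where they are.

Things in the scene. Friction and masses are not known exactly. Their poses are not given: they have to be found in the camera images.
- vice: Blue steel bench vice, fixed; bed 320 x 100 mm, its top 30 mm above the bench. Origin on the bench surface, in the vice's middle plane, below where the bracket's front face stands once clamped. x along the jaw's closing travel, away from the robot (within 0.3 rad of world x), z up. Fixed jaw's face at x = +68 mm; both jaws 90 mm wide, tops 70 mm above the bench.
- jaw (a joint): Travel of the sliding jaw in m along the vice's +x: 0 fully open (jaw face at vice x = -45 mm), starts at 0 to 0.02; it clamps the bracket at about 0.045. Sliding it takes about 6 N, and up to about 15 N over the last few mm while it also pushes the bracket; it stays where it is left.
- handle (a point): Grip point of the jaw's handle: a bare steel upright post on the robot's side of the jaw, 16 mm along the vice's x, 24 mm across (y). The point is in its middle, 17 mm below its top, 75 mm above the bench, 90 mm from the jaw face; a bar 50 mm above the bench joins post and jaw. Can be pinched from above across its 24 mm, or pushed. Axes as the vice's.
- bracket: U-shaped aluminium bracket, 0.6 kg, standing loose on the vice bed between the jaws, 5 mm at most from the fixed jaw; 68 mm deep (x), 80 mm wide (y), 115 mm high; two upright legs and a floor, 8 mm thick, open at the top and both sides; gap between the legs 52 mm. Origin at the centre of its underside, x from front leg to rear leg (away from the robot), z up.
- bolt_head (a point): Centre of the dark hex head: 24 mm across flats, 14 mm long, axis level along the bracket's x. It sits in the gap: 21 mm behind the front leg's inner face (a round 27 mm spacer between), 31 mm before the rear leg's, 23 mm below the legs' tops, 122 mm above the bench. Axes turn with the bolt: x as the bracket's; at joint bolt = 0, y is level left and two flats face +y and -y.
- bolt (a joint): Bolt angle in rad: 0 with the spanner level, grows as it sinks. Bolt, nut and spanner (0.25 kg) turn as one; the spanner, on the nut in front of the bracket, points left (+y) to 180 mm from the axis; its weight turns the bolt at about 0.014 rad/s unless the head is held. Starts at -0.25 to -0.1. Pinch the flats within 0.15 rad of square at 40 N or more; the head then settles flat between the fingers in about 2 s.
- block_mid (a point): Centre of a steel stock block 60 x 45 x 32 mm lying to the right of the vice. Leave it alone.
- oil_mid (a point): Centre of a grey bottle, 48 mm across, 110 mm high, standing to the right of the vice. Leave it alone.
- driver: Screwdriver lying on the bench to the left of the vice, handle towards -x of its own frame. Leave it alone.

How it is judged:
By the outcome, as a careful person would: the job done as asked, in the order asked, and still so for the second after the job is handed in, while the arm keeps its last pose, push and grip.
It also fails if it takes over 42 s, if anything falls off the work surface, if the arm or the gripper's body presses on something with over 40 N, if the wrist force passes 120 N, or if a joint passes its speed limit or range.

## Working session

There is one attempt and no reset: what is moved stays moved. The work goes in short steps, Python scripts to look and compute and a shell command to move; the robot and the scene stay as the last step left them, time stands still between calls to the robot, and variables do not carry over. Pictures are saved under pics/ and viewed, and the job is handed in when it is done.

```bash
mkdir -p pics; ls
python3 - <<'E'
from workcell import bot
import cv2,numpy as np
print(bot.read_state())
for n in("scene","side"):
    p,d=bot.read_camera(n); cv2.imwrite(f"pics/{n}0.png",p[:,:,::-1]); np.savez(f"pics/{n}0.npz",p=p,d=d)
    print(n,bot.get_calibration(n))
E
```

```text
pics
{'time': 0.0, 'q': array([-1.27987558e+00,  2.64772427e-01,  1.60538723e+00,  1.50062072e-05,
        1.27370576e+00, -3.68958952e-02]), 'joint_vel': array([-9.79880490e-04,  7.37466490e-04,  5.22641609e-04,  1.51402684e-03,
       -2.97223079e-04,  2.05262740e-05]), 'joint_torque': array([ 2.11604900e-03, -5.15109408e+01, -3.67313647e+01, -4.18812078e-06,
        1.27933591e-02,  1.75169464e-05]), 'tool_pos': array([ 0.21713642, -0.6383739 ,  0.24394187]), 'tcp_rot': array([ 2.04462693,  0.34054573, -2.04519416]), 'wrist_force': array([-0.07123452, -0.29662176, -0.55488042]), 'torque': array([-0.06157079, -0.01610203,  0.04043835]), 'width': 1.0052739453573307}
scene {'fx': 521.1846931428485, 'fy': 521.1846931428485, 'cx': 323.68861191365295, 'cy': 240.61503241699893, 'dist': array([-0.04262328,  0.        ,  0.        ,  0.        ,  0.        ]), 'rvec': array([ 0.97368903,  2.67073048, -0.80590269]), 'tvec': array([ 0.43826374, -0.30674827,  1.33442551])}
side {'fx': 467.50405700955156, 'fy': 467.50405700955156, 'cx': 328.45492268017966, 'cy': 242.63742982525858, 'dist': array([-0.019558,  0.      ,  0.      ,  0.      ,  0.      ]), 'rvec': array([ 0.21791548, -2.71145174,  1.45826752]), 'tvec': array([0.61016117, 0.11819523, 0.74922995])}
```

View pics/scene0.png

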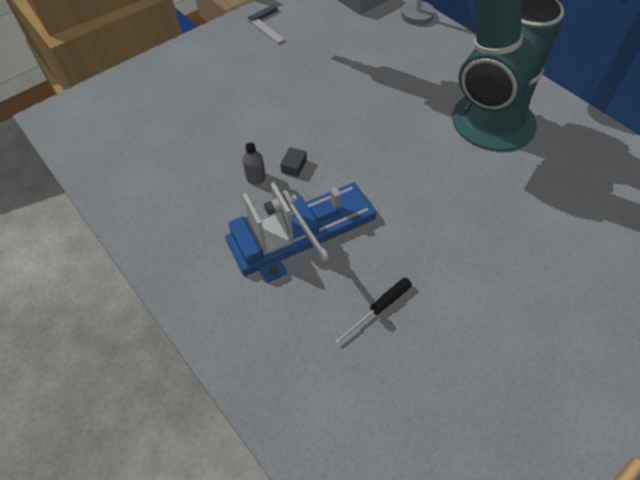

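View pics/side0.png

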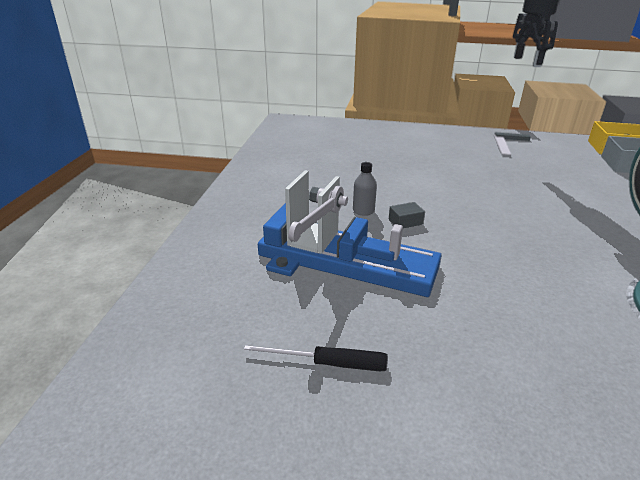

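The scene view shows the vice at about (300,230), its post at (336,200), the bracket at (270,215), the spanner pointing to (322,255), the driver at (375,310). The side view shows the post at (397,240), the bracket legs at (298,210) and (330,215), and the bolt head at (317,195). Next I take point clouds from the depth.

```bash
cat > h.py <<'E'
import numpy as np,cv2
from scipy.spatial.transform import Rotation as R
def cloud(d,c):
    K=np.array([[c['fx'],0,c['cx']],[0,c['fy'],c['cy']],[0,0,1]])
    v,u=np.mgrid[0:480,0:640]
    n=cv2.undistortPoints(np.stack([u,v],-1).reshape(-1,1,2).astype(float),K,c['dist']).reshape(480,640,2)
    P=np.dstack([n*d[...,None],d])
    Rm=R.from_rotvec(np.ravel(c['rvec'])).as_matrix()
    return (P-np.ravel(c['tvec']))@Rm
def proj(X,c):
    K=np.array([[c['fx'],0,c['cx']],[0,c['fy'],c['cy']],[0,0,1]])
    return cv2.projectPoints(np.atleast_2d(np.array(X,float)),np.array(c['rvec']),np.array(c['tvec']),K,np.array(c['dist']))[0].reshape(-1,2)
def masks(p):
    h=cv2.cvtColor(p,cv2.COLOR_RGB2HSV).astype(int)
    blue=(abs(h[...,0]-110)<12)&(h[...,1]>130)
    return h,blue
E
python3 - <<'E'
from workcell import bot
from h import *
for n in("scene","side"):
    z=np.load(f"pics/{n}0.npz");X=cloud(z['d'],bot.get_calibration(n));h,b=masks(z['p'])
    roi=np.zeros((480,640),bool)
    roi[150:300,215:460 if n=='side' else 390]=1
    b&=roi&(z['d']>0)
    P=X[b]; print(n,len(P),P.min(0),P.max(0))
    Q=P[(abs(P[:,2]-.03)<.004)]
    r=cv2.minAreaRect((Q[:,:2]*1000).astype(np.float32)); print('bed',r)
    Q=P[(abs(P[:,2]-.07)<.004)]
    print('hist z',np.histogram(P[:,2],bins=np.arange(-.01,.1,.01)))
    # split jaws
    _,l=cv2.threshold(np.zeros(1),0,1,0)
    lab=(Q[:,0]>np.median(P[:,0])+.0)
    for s in(0,1):
        q=Q[lab==s]
        if len(q)>5: print('jawtop',s,len(q),cv2.minAreaRect((q[:,:2]*1000).astype(np.float32)))
    print('post',X[200,336] if n=='scene' else X[232,397])
E
```

```text
scene 4229 [ 0.42816421 -0.13074747  0.00363757] [0.75685889 0.03063581 0.0750336 ]
bed ((591.994140625, -50.71159362792969), (99.76134490966797, 317.5854797363281), 77.44297790527344)
hist z (array([   0,  135,  521,  949, 1106,  205,  287,  490,  536,    0]), array([-0.01,  0.  ,  0.01,  0.02,  0.03,  0.04,  0.05,  0.06,  0.07,
        0.08,  0.09]))
jawtop 0 307 ((581.5906372070312, -47.10935592651367), (84.92659759521484, 22.742509841918945), 79.59864807128906)
jawtop 1 656 ((662.4290161132812, -66.19628143310547), (97.41380310058594, 146.1202392578125), 77.42517852783203)
post [ 0.51543256 -0.02484144  0.07580566]
side 6465 [ 0.42581042 -0.11965468  0.00089496] [0.75486726 0.03411044 0.07249581]
bed ((589.7978515625, -46.74822998046875), (100.26249694824219, 319.60491943359375), 78.08816528320312)
hist z (array([   0,  597, 1013, 1442, 1647,  396,  504,  543,  323,    0]), array([-0.01,  0.  ,  0.01,  0.02,  0.03,  0.04,  0.05,  0.06,  0.07,
        0.08,  0.09]))
jawtop 0 60 ((565.5751342773438, -65.79222106933594), (44.56691360473633, 9.677674293518066), 89.20922088623047)
jawtop 1 685 ((650.8648681640625, -59.53543472290039), (91.2654037475586, 166.94091796875), 78.9500961303711)
post [ 0.50706359 -0.02014312  0.090258  ]
```

Run:
```python
import cv2
a=cv2.imread('pics/scene0.png')[130:300,210:400];b=cv2.imread('pics/side0.png')[150:310,240:450]
cv2.imwrite('pics/sc_crop.png',cv2.resize(a,None,fx=4,fy=4)[:600,:800]);cv2.imwrite('pics/si_crop.png',cv2.resize(b,None,fx=3.7,fy=3.7)[:600,:800])
```

```text
(no output)
```

View pics/sc_crop.png

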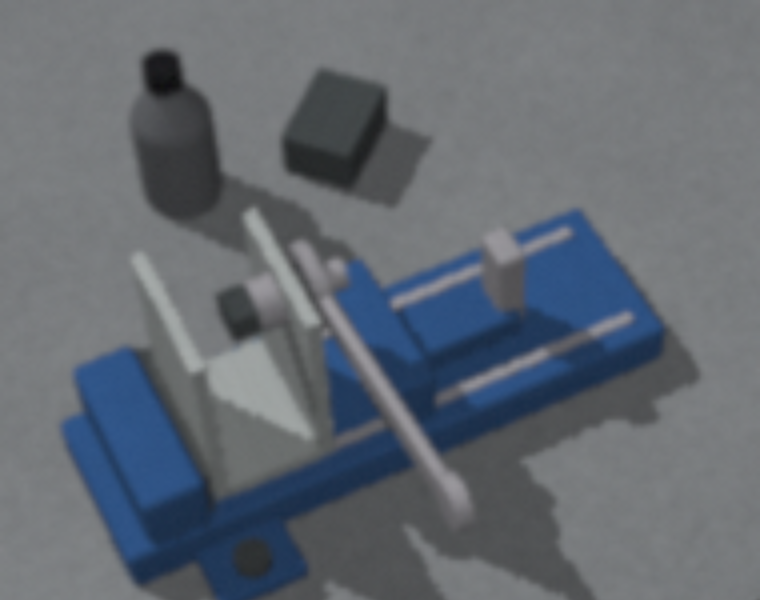

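View pics/si_crop.png

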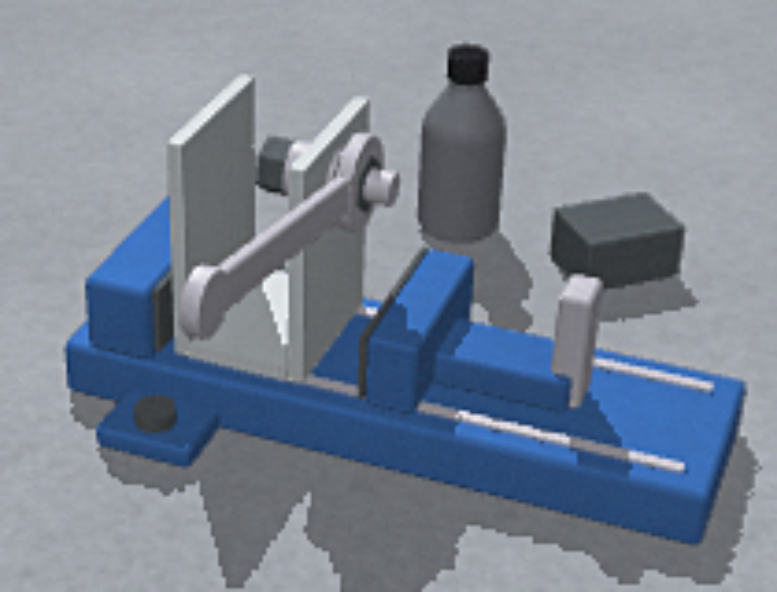

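Run:
```python
from workcell import bot
from h import *
yaw=-0.212;c0=np.array([.591,-.0487]);Rz=np.array([[np.cos(yaw),-np.sin(yaw)],[np.sin(yaw),np.cos(yaw)]])
for n in("scene","side"):
    z=np.load(f"pics/{n}0.npz");X=cloud(z['d'],bot.get_calibration(n));h,b=masks(z['p'])
    roi=np.zeros((480,640),bool)
    roi[150:300,215:460 if n=='side' else 390]=1
    L=X.copy();L[...,:2]=(X[...,:2]-c0)@Rz
    ok=roi&(z['d']>0)
    b=b&ok
    T=L[b]
    def pr(t,q):
        if len(q)>3: print(n,t,len(q),np.round(np.percentile(q,[1,5,50,95,99],axis=0)*1000,1).tolist())
    pr('bed',T[abs(T[:,2]-.03)<.003])
    pr('fixtop',T[(abs(T[:,2]-.071)<.0045)&(T[:,0]>.03)])
    pr('movtop',T[(abs(T[:,2]-.071)<.0045)&(T[:,0]<.03)])
    g=ok&(h[...,1]<60)
    pr('post',L[g&(L[...,2]>.06)&(abs(L[...,1])<.03)&(L[...,0]<-.06)])
    pr('posttop',L[g&(L[...,2]>.087)&(L[...,2]<.1)&(abs(L[...,1])<.03)&(L[...,0]<-.06)])
    pr('legs top',L[g&(L[...,2]>.140)&(L[...,2]<.152)&(abs(L[...,1])<.06)])
    q=L[g&(L[...,2]>.140)&(L[...,2]<.152)&(abs(L[...,1])<.06)]; pr('rear',q[q[:,0]>.07]);pr('front',q[q[:,0]<.07])
    dk=ok&(h[...,2]<75)&(h[...,1]<80)&(L[...,2]>.10)&(L[...,0]>.02)&(L[...,0]<.12)&(abs(L[...,1])<.04)
    pr('head',L[dk])
    g2=g&(L[...,2]>.07)&(L[...,1]>.05)&(L[...,1]<.2)&(L[...,0]<.06); pr('spanner',L[g2])
```

```text
scene bed 1562 [[-156.0, -48.3, 27.2], [-151.1, -44.5, 27.8], [-62.3, 16.1, 30.3], [155.2, 45.2, 32.6], [159.1, 46.7, 32.9]]
scene fixtop 650 [[112.9, -48.8, 66.7], [114.5, -44.6, 67.4], [129.9, 0.1, 70.3], [145.0, 41.7, 73.0], [146.5, 44.6, 74.0]]
scene movtop 306 [[-19.9, -41.2, 66.7], [-18.7, -34.0, 67.3], [-9.7, 2.4, 70.0], [0.4, 37.7, 72.9], [1.8, 40.4, 73.8]]
scene post 157 [[-89.7, -14.5, 61.0], [-88.7, -12.8, 62.4], [-79.7, 3.3, 86.6], [-74.6, 9.0, 94.5], [-74.0, 10.1, 96.4]]
scene posttop 77 [[-90.0, -14.3, 87.4], [-89.4, -13.0, 88.0], [-81.7, -0.8, 92.0], [-75.2, 8.3, 95.9], [-74.2, 10.1, 96.5]]
scene legs top 382 [[22.7, -45.8, 140.2], [25.1, -41.0, 140.9], [43.4, -1.4, 145.1], [104.2, 40.1, 147.8], [105.1, 57.3, 148.6]]
scene rear 154 [[95.9, -46.1, 140.9], [97.0, -42.4, 142.1], [101.0, -4.8, 145.6], [104.7, 31.0, 147.9], [105.4, 32.9, 148.5]]
scene front 228 [[22.4, -42.4, 140.2], [23.8, -39.4, 140.7], [39.2, -0.4, 144.6], [44.4, 48.6, 147.7], [45.2, 58.2, 148.7]]
scene head 94 [[31.1, -12.6, 117.7], [59.7, -10.3, 119.6], [66.7, 0.7, 131.7], [72.7, 6.4, 136.5], [72.9, 7.
[... 661 characters left out ...]
], [-92.0, -10.1, 87.6], [-85.6, 3.7, 91.9], [-78.0, 11.2, 93.5], [-77.6, 12.1, 93.8]]
side legs top 371 [[20.4, -42.8, 140.1], [22.5, -38.1, 140.4], [40.7, 3.0, 144.5], [101.4, 36.1, 146.1], [103.4, 54.4, 146.5]]
side rear 159 [[93.7, -43.5, 140.1], [94.3, -39.6, 140.3], [96.9, 0.3, 144.5], [102.6, 33.9, 146.2], [103.7, 35.5, 146.5]]
side front 212 [[20.3, -41.7, 140.1], [20.9, -35.4, 140.4], [35.9, 4.2, 144.4], [42.1, 48.2, 146.0], [42.9, 56.6, 146.5]]
side head 57 [[20.7, -2.4, 109.0], [58.6, 3.2, 112.7], [64.3, 6.8, 122.9], [70.3, 9.6, 129.9], [71.0, 10.0, 130.2]]
side spanner 545 [[22.3, 51.8, 127.5], [22.8, 59.0, 132.0], [24.8, 129.8, 146.7], [30.9, 172.0, 162.6], [32.5, 173.8, 164.2]]
```

```bash
cat >> h.py <<'E'
yaw=-0.213;c0=np.array([.591,-.0487]);Rz2=np.array([[np.cos(yaw),-np.sin(yaw)],[np.sin(yaw),np.cos(yaw)]])
# vice frame: origin at local x=.040
def vw(v): # vice->world
    v=np.array(v,float); return np.r_[c0+Rz2@(v[:2]+[.040,0]),v[2]]
def wv(w):
    w=np.array(w,float); return np.r_[(w[:2]-c0)@Rz2-[.040,0],w[2]]
def Rt(flip=0,tilt=0):  # tool x down, y=vice y ; tilt about vice x
    V=R.from_euler('z',yaw).as_matrix()@R.from_euler('x',tilt).as_matrix()
    s=-1 if flip else 1
    return V@np.array([[0,0,s],[0,s,0],[-1,0,0]])
def go(bot,tcp_v,flip=0,tilt=0):
    s=bot.read_state(); Rc=R.from_rotvec(s['tcp_rot']).as_matrix()
    t=vw(tcp_v); dp=Rc.T@(t-s['tool_pos'])*100; rr=R.from_matrix(Rc.T@Rt(flip,tilt)).as_rotvec()
    print('t %.2f'%s['time'],'tcp vice',np.round(wv(s['tool_pos'])*1000,1),'F',np.round(s['wrist_force'],1),'w %.3f'%s['width'])
    print('dp cm',np.round(dp,2),'rot',np.round(rr,3),'deg',np.round(np.degrees(np.linalg.norm(rr)),1))
E
python3 - <<'E'
from workcell import bot
from h import *
s=bot.read_state();print(R.from_rotvec(s['tcp_rot']).as_matrix().round(3))
c=bot.get_calibration('wrist');Rc=R.from_rotvec(np.ravel(c['rvec'])).as_matrix();cp=-Rc.T@np.ravel(c['tvec'])
Rtl=R.from_rotvec(s['tcp_rot']).as_matrix()
print('cam in tool',Rtl.T@(cp-s['tool_pos']),'axis in tool',Rtl.T@Rc.T@[0,0,1])
for f in(0,1): go(bot,[-.124,-.001,.19],f)
print(vw([-.124,0,0]),vw([.029,0,0]))
for n in('scene','side'):
  z=np.load(f'pics/{n}0.npz');X=cloud(z['d'],bot.get_calibration(n))
  for uv in ([(165,254),(160,293)] if n=='scene' else [(190,365),(210,406)]): print(wv(X[uv]))
E
```

```text
[[-0.001  0.322 -0.947]
 [ 0.002 -0.947 -0.322]
 [-1.    -0.002 -0.   ]]
cam in tool [-0.12939865 -0.00071383 -0.06624374] axis in tool [ 9.64592610e-01 -4.42112714e-04  2.63744006e-01]
t 0.10 tcp vice [-280.7 -655.4  244.1] F [0.6 0.1 0.9] w 1.003
dp cm [  5.51 -48.03 -47.13] rot [-2.601e+00 -3.000e-03  1.000e-03] deg 149.0
t 0.10 tcp vice [-280.7 -655.4  244.1] F [0.6 0.1 0.9] w 1.003
dp cm [  5.51 -48.03 -47.13] rot [0.541 0.    0.002] deg 31.0
[ 0.5088983  -0.03094298  0.        ] [ 0.65844068 -0.06328612  0.        ]
[-0.00620418 -0.17079981  0.06984043]
[-0.10250017 -0.17377301  0.0330747 ]
[-0.01998627 -0.16673983  0.06293194]
[-0.10766675 -0.17342893  0.0315561 ]
```

Run:
```python
from workcell import bot
from h import *
for n in('scene','side'):
  z=np.load(f'pics/{n}0.npz');X=cloud(z['d'],bot.get_calibration(n));h,b=masks(z['p'])
  L=np.apply_along_axis(wv,1,X.reshape(-1,3)).reshape(X.shape)
  m=b&(z['d']>0)&(L[...,0]>-.110)&(L[...,0]<-.075)&(abs(L[...,1])<.06)&(L[...,2]>.036)
  print(n,m.sum(),np.percentile(L[m],[2,25,50,75,98],axis=0).round(4).tolist())
```

```text
scene 255 [[-0.1091, -0.0172, 0.0372], [-0.1014, -0.0079, 0.0483], [-0.093, 0.0033, 0.0505], [-0.0835, 0.0121, 0.0519], [-0.0757, 0.015, 0.0548]]
side 349 [[-0.1087, -0.0158, 0.0366], [-0.1008, -0.0023, 0.0453], [-0.0923, 0.011, 0.0503], [-0.0837, 0.0158, 0.0511], [-0.0756, 0.0178, 0.0524]]
```

```bash
python3 -m creep '[{"grip":6,"dp":[0,-3,-3],"rotation":[0.1,0,0]},{"grip":6,"dp":[0,-6,-6],"rotation":[0.2,0,0]},{"grip":6,"dp":[0,-9,-9],"rotation":[0.3,0,0]},{"grip":6,"dp":[0,-12,-12],"rotation":[0.4,0,0]},{"grip":6,"dp":[0,-15,-15],"rotation":[0.5,0,0]}]' 40
python3 - <<'E'
from workcell import bot
from h import *
go(bot,[-.124,-.001,.15],1)
E
```

```text
time: 0.52
tool_pos: [0.3095, -0.4501, 0.2446]
tcp_rot: [-2.127, 0.189, 2.128]
wrist_force: [1.5, -0.2, 0.8]
width: 0.704
t 0.52 tcp vice [-230.3 -451.9  244.6] F [ 1.5 -0.2  0.8] w 0.704
dp cm [  9.49 -44.68 -12.2 ] rot [0.035 0.001 0.001] deg 2.0
```

```bash
python3 -m creep '[{"grip":6,"dp":[0,-3.9,-1],"rotation":[0.035,0,0]},{"grip":6,"dp":[0,-7.8,-2],"rotation":[0.035,0,0]},{"grip":6,"dp":[0,-11.7,-3],"rotation":[0.035,0,0]},{"grip":6,"dp":[0,-15.6,-4.1],"rotation":[0.035,0,0]},{"grip":6,"dp":[0,-19.5,-5.2],"rotation":[0.035,0,0]}]' 40
python3 -m creep '[{"grip":5,"dp":[0.5,-3.9,-1.1],"rotation":[0,0,0]},{"grip":5,"dp":[1,-7.8,-2.2],"rotation":[0,0,0]},{"grip":5,"dp":[2,-11.6,-3.3],"rotation":[0,0,0]},{"grip":5,"dp":[3.5,-15.3,-4.4],"rotation":[0,0,0]},{"grip":5,"dp":[5,-19,-5.3],"rotation":[0,0,0]}]' 40;python3 - <<'E'
from workcell import bot
from h import *
go(bot,[-.124,-.001,.12],1)
E
```

```text
time: 0.93
tool_pos: [0.3941, -0.2669, 0.245]
tcp_rot: [-2.112, 0.22, 2.112]
wrist_force: [1.0, 0.4, -0.5]
width: 0.708
time: 1.35
tool_pos: [0.4859, -0.092, 0.1952]
tcp_rot: [-2.114, 0.22, 2.111]
wrist_force: [0.2, -0.4, -0.8]
width: 0.583
t 1.35 tcp vice [-133.6  -64.6  195.2] F [ 0.2 -0.4 -0.8] w 0.583
dp cm [ 7.52 -6.35 -0.99] rot [ 0.006 -0.002 -0.   ] deg 0.4
```

```bash
python3 -m creep '[{"grip":5,"dp":[1,-2.5,-0.4],"rotation":[0,0,0]},{"grip":5,"dp":[2.5,-4.5,-0.7],"rotation":[0,0,0]},{"grip":5,"dp":[4,-6,-0.95],"rotation":[0,0,0]},{"grip":5,"dp":[5.5,-6.35,-1],"rotation":[0,0,0]},{"grip":5,"dp":[6,-6.35,-1],"rotation":[0,0,0]}]' 40;python3 - <<'E'
from workcell import bot
from h import *
s=bot.read_state()
p,d=bot.read_camera('wrist');cv2.imwrite('pics/w1.png',p[:,:,::-1])
c=bot.get_calibration('wrist');X=cloud(d,c);L=np.apply_along_axis(wv,1,X.reshape(-1,3)).reshape(X.shape)
h,b=masks(p)
m=(~b)&(d>0)&(abs(L[...,0]+.124)<.02)&(abs(L[...,1])<.03)&(L[...,2]>.085)&(L[...,2]<.1)
print(m.sum(),np.percentile(L[m],[2,50,98],axis=0).round(4).tolist())
m=b&(d>0)&(abs(L[...,2]-.07)<.005)
if m.sum():print(m.sum(),np.percentile(L[m],[2,50,98],axis=0).round(4).tolist())
go(bot,[-.124,-.001,.072],1)
E
```

```text
time: 1.77
tool_pos: [0.5061, -0.0323, 0.1325]
tcp_rot: [-2.108, 0.217, 2.118]
wrist_force: [-0.4, 0.2, 0.0]
width: 0.584
1604 [[-0.1305, -0.0135, 0.0863], [-0.1221, -0.0024, 0.0923], [-0.116, 0.0089, 0.0937]]
9792 [[-0.0614, -0.0452, 0.0679], [-0.0493, -0.0029, 0.07], [-0.0375, 0.0389, 0.0714]]
t 1.82 tcp vice [-126.7   -2.7  132.3] F [ 0.3  0.4 -0.5] w 0.583
dp cm [ 6.03 -0.17 -0.31] rot [ 0.007  0.005 -0.001] deg 0.5
```

View pics/w1.png

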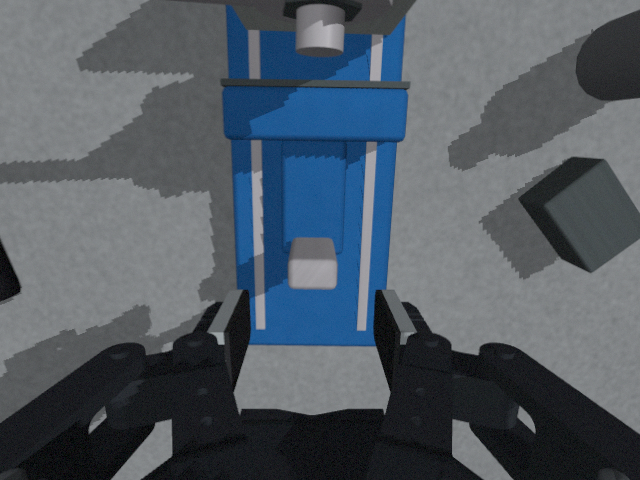

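The wrist view shows the post at (313,263) centred between the pads (columns 235 and 400), so I can go down, close and push.

```bash
python3 -m creep '[{"grip":5,"dp":[2,-0.02,-0.35],"rotation":[0.007,0.005,0]},{"grip":5,"dp":[4,-0.02,-0.35],"rotation":[0.007,0.005,0]},{"grip":5,"dp":[5.4,-0.02,-0.35],"rotation":[0.007,0.005,0]},{"grip":5,"dp":[6,-0.02,-0.35],"rotation":[0.007,0.005,0]},{"grip":2,"dp":[6,-0.02,-0.35],"rotation":[0.007,0.005,0]}]' 50
python3 -m creep '[{"grip":1.5,"dp":[0,0,0],"rotation":[0,0,0]},{"grip":1.5,"dp":[0,0,0],"rotation":[0,0,0]},{"grip":1.5,"dp":[0,0,0],"rotation":[0,0,0]},{"grip":1.5,"dp":[0,0,0],"rotation":[0,0,0]},{"grip":1.5,"dp":[0,0,0],"rotation":[0,0,0]}]' 50
python3 - <<'E'
from workcell import bot
from h import *
go(bot,[-.090,-.002,.072],1)
E
```

```text
time: 2.23
tool_pos: [0.51, -0.0349, 0.0742]
tcp_rot: [-2.11, 0.228, 2.106]
wrist_force: [-0.5, 0.9, -0.4]
width: 0.46
time: 2.65
tool_pos: [0.5118, -0.0336, 0.0762]
tcp_rot: [-2.114, 0.226, 2.101]
wrist_force: [0.2, 5.0, -3.3]
width: 0.271
t 2.65 tcp vice [-120.6   -2.    76.2] F [ 0.2  5.  -3.3] w 0.271
dp cm [ 0.44 -0.   -3.06] rot [-0.002 -0.006  0.002] deg 0.4
```

```bash
python3 -m creep '[{"grip":1.5,"dp":[0,0,-0.5],"rotation":[0,0,0]},{"grip":1.5,"dp":[0,0,-1],"rotation":[0,0,0]},{"grip":1.5,"dp":[0,0,-1.5],"rotation":[0,0,0]},{"grip":1.5,"dp":[0,0,-2],"rotation":[0,0,0]},{"grip":1.5,"dp":[0,0,-2.5],"rotation":[0,0,0]}]' 50
python3 - <<'E'
from workcell import bot
from h import *
go(bot,[-.090,-.002,.072],1)
E
```

```text
time: 3.07
tool_pos: [0.5344, -0.0386, 0.0762]
tcp_rot: [-2.109, 0.226, 2.106]
wrist_force: [-5.8, 5.6, 2.4]
width: 0.274
t 3.07 tcp vice [-97.5  -2.1  76.2] F [-5.8  5.6  2.4] w 0.274
dp cm [ 0.42 -0.01 -0.75] rot [-0.002 -0.002  0.001] deg 0.2
```

```bash
python3 -m creep '[{"grip":1.5,"dp":[0,0,-0.2],"rotation":[0,0,0]},{"grip":1.5,"dp":[0,0,-0.4],"rotation":[0,0,0]},{"grip":1.5,"dp":[0,0,-0.6],"rotation":[0,0,0]},{"grip":1.5,"dp":[0,0,-0.8],"rotation":[0,0,0]},{"grip":1.5,"dp":[0,0,-0.9],"rotation":[0,0,0]}]' 50
python3 - <<'E'
from workcell import bot
from h import *
go(bot,[-.090,-.002,.072],1)
E
```

```text
time: 3.48
tool_pos: [0.5421, -0.0404, 0.0762]
tcp_rot: [-2.107, 0.226, 2.108]
wrist_force: [-11.0, 7.3, 6.8]
width: 0.272
t 3.48 tcp vice [-89.5  -2.2  76.2] F [-11.    7.3   6.8] w 0.272
dp cm [ 0.42 -0.02  0.05] rot [-0.002  0.001  0.001] deg 0.1
```

```bash
python3 -m creep '[{"grip":1.5,"dp":[0,0,-0.1],"rotation":[0,0,0]},{"grip":1.5,"dp":[0,0,-0.2],"rotation":[0,0,0]},{"grip":1.5,"dp":[0,0,-0.3],"rotation":[0,0,0]},{"grip":1.5,"dp":[0,0,-0.3],"rotation":[0,0,0]}]' 50
python3 - <<'E'
from workcell import bot
from h import *
go(bot,[-.090,-.002,.072],1)
E
```

```text
time: 3.82
tool_pos: [0.5445, -0.0409, 0.0762]
tcp_rot: [-2.106, 0.226, 2.109]
wrist_force: [-10.4, 6.2, 6.6]
width: 0.273
t 3.82 tcp vice [-87.1  -2.2  76.2] F [-10.4   6.2   6.6] w 0.273
dp cm [ 0.42 -0.02  0.29] rot [-0.002  0.002  0.001] deg 0.2
```

```bash
python3 -m creep '[{"grip":1.5,"dp":[0,0,-0.1],"rotation":[0,0,0]},{"grip":1.5,"dp":[0,0,-0.2],"rotation":[0,0,0]},{"grip":1.5,"dp":[0,0,-0.3],"rotation":[0,0,0]},{"grip":1.5,"dp":[0,0,-0.3],"rotation":[0,0,0]}]' 50
python3 - <<'E'
from workcell import bot
from h import *
go(bot,[-.090,-.002,.072],1)
p,d=bot.read_camera('side');cv2.imwrite('pics/s2.png',cv2.resize(p[150:310,240:450,::-1],None,fx=3.7,fy=3.7))
E
```

```text
time: 4.15
tool_pos: [0.5446, -0.0409, 0.0761]
tcp_rot: [-2.099, 0.226, 2.116]
wrist_force: [-18.4, 8.0, 14.4]
width: 0.272
t 4.15 tcp vice [-87.   -2.2  76.1] F [-18.4   8.   14.4] w 0.272
dp cm [ 0.41 -0.02  0.29] rot [-0.002  0.008  0.001] deg 0.5
```

View pics/s2.png

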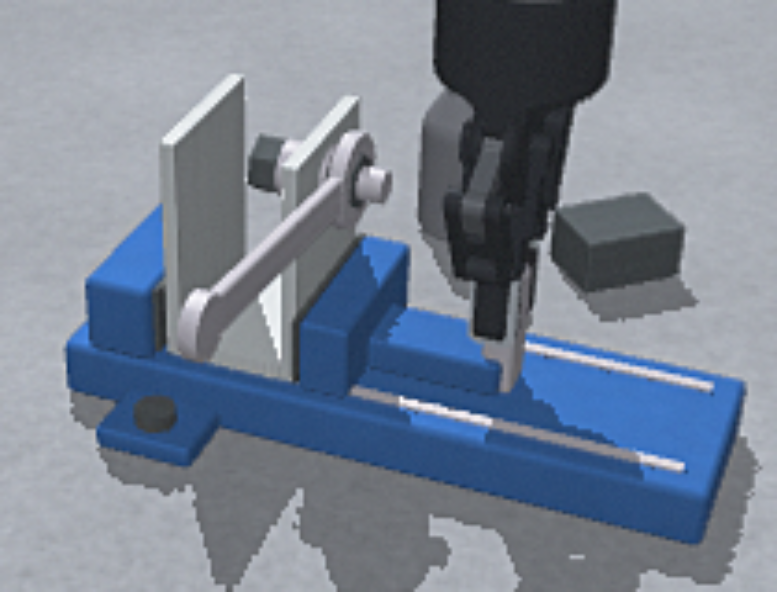

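The side view shows the jaw at (350,290) against the bracket's front leg and the rear leg at the fixed jaw. The post has stopped moving as the force rose, so I give one more small push to make sure.

```bash
python3 -m creep '[{"grip":1.5,"dp":[0,0,-0.1],"rotation":[0,0,0]},{"grip":1.5,"dp":[0,0,-0.2],"rotation":[0,0,0]},{"grip":1.5,"dp":[0,0,-0.3],"rotation":[0,0,0]},{"grip":1.5,"dp":[0,0,-0.3],"rotation":[0,0,0]}]' 50
python3 - <<'E'
from workcell import bot
from h import *
go(bot,[-.090,-.002,.072],1)
E
```

```text
time: 4.53
tool_pos: [0.5448, -0.0409, 0.076]
tcp_rot: [-2.092, 0.225, 2.122]
wrist_force: [-26.7, 9.6, 22.3]
width: 0.273
t 4.53 tcp vice [-86.8  -2.2  76. ] F [-26.7   9.6  22.3] w 0.273
dp cm [ 0.41 -0.02  0.31] rot [-0.002  0.014  0.001] deg 0.8
```

Firmly stopped at about 27 N. I take the load off, open and lift.

```bash
python3 -m creep '[{"grip":1.5,"dp":[0,0,0.4],"rotation":[0,0,0]},{"grip":1.5,"dp":[0,0,0.5],"rotation":[0,0,0]},{"grip":5,"dp":[0,0,0.5],"rotation":[0,0,0]},{"grip":5,"dp":[0,0,0.5],"rotation":[0,0,0]},{"grip":5,"dp":[0,0,0.5],"rotation":[0,0,0]}]' 50
python3 -m creep '[{"grip":5,"dp":[-1,0,0.1],"rotation":[0,0,0]},{"grip":5,"dp":[-4,0,0.1],"rotation":[0,0,0]},{"grip":5,"dp":[-8,0,0.1],"rotation":[0,0,0]},{"grip":5,"dp":[-12,0,0.1],"rotation":[0,0,0]},{"grip":5.5,"dp":[-14,0,0.1],"rotation":[0,0,0]}]' 50
python3 - <<'E'
from workcell import bot
from h import *
go(bot,[.036,-.002,.22],1)
for n in('scene','side','wrist'):
  p,d=bot.read_camera(n);cv2.imwrite(f'pics/{n}3.png',p[:,:,::-1]);np.savez(f'pics/{n}3.npz',p=p,d=d)
  if n=='wrist': cw=bot.get_calibration(n)
np.savez('pics/w3c.npz',**cw)
for n in('scene','side','wrist'):
  z=np.load(f'pics/{n}3.npz');X=cloud(z['d'],cw if n=='wrist' else bot.get_calibration(n));h,b=masks(z['p'])
  L=np.apply_along_axis(wv,1,X.reshape(-1,3)).reshape(X.shape)
  g=(z['d']>0)&(h[...,1]<60)&(abs(L[...,1])<.06)
  def pr(t,m):
    if m.sum()>5: print(n,t,m.sum(),np.percentile(L[m],[2,50,98],axis=0).round(4).tolist())
  pr('rear',g&(L[...,2]>.140)&(L[...,2]<.152)&(L[...,0]>.05)&(L[...,0]<.08))
  pr('front',g&(L[...,2]>.1425)&(L[...,2]<.152)&(L[...,0]>-.006)&(L[...,0]<.014)&(abs(L[...,1])<.042))
  pr('head',g&(h[...,2]<75)&(L[...,2]>.1)&(L[...,2]<.145)&(L[...,0]>.015)&(L[...,0]<.045)&(abs(L[...,1])<.03))
  pr('movjaw',b&(z['d']>0)&(abs(L[...,2]-.07)<.004)&(L[...,0]<.03))
  pr('post',g&(L[...,2]>.085)&(L[...,2]<.1)&(L[...,0]<-.07)&(abs(L[...,1])<.03))
  m=(z['d']>0)&(h[...,1]<60)&(L[...,2]>.07)&(L[...,1]>.05)&(L[...,1]<.2)&(L[...,0]<.02)&(L[...,0]>-.03)
  if m.sum()>20: print(n,'spanner slope',np.arctan(np.polyfit(L[m][:,1],L[m][:,2],1)[0]),m.sum())
E
```

```text
time: 4.95
tool_pos: [0.5499, -0.0429, 0.0769]
tcp_rot: [-2.118, 0.228, 2.1]
wrist_force: [0.5, -0.3, -0.1]
width: 0.588
time: 5.37
tool_pos: [0.5496, -0.0427, 0.2223]
tcp_rot: [-2.123, 0.228, 2.094]
wrist_force: [1.2, 0.8, 1.4]
width: 0.645
t 5.37 tcp vice [-81.7  -2.9 222.3] F [1.2 0.8 1.4] w 0.645
dp cm [  0.39  -0.1  -11.77] rot [-0.001 -0.014  0.001] deg 0.8
scene rear 155 [[0.0607, -0.045, 0.1412], [0.065, -0.0035, 0.1451], [0.0688, 0.0333, 0.1489]]
scene front 138 [[0.0004, -0.0406, 0.143], [0.005, -0.0021, 0.1453], [0.0087, 0.0335, 0.1483]]
scene head 87 [[0.0237, -0.0109, 0.1176], [0.0312, 0.0008, 0.1303], [0.0368, 0.0074, 0.1377]]
scene movjaw 132 [[-1.2232, -0.2098, 0.0662], [-0.0149, 0.0172, 0.0698], [-0.0046, 0.0408, 0.0735]]
scene post 87 [[-0.6607, -0.0222, 0.0853], [-0.0887, -0.0025, 0.0918], [-0.0812, 0.0089, 0.0959]]
scene spanner slope 0.08512784357143766 333
side rear 154 [[0.0586, -0.0414, 0.1403], [0.0611, 0.002, 0.1447], [0.0668, 0.037, 0.1464]]
side front 123 [[-0.0014, -0.0393, 0.1428], [0.002, -0.0004, 0.1453], [0.0066, 0.0363, 0.1466]]
side head 51 [[0.0229, 0.0048, 0.1138], [0.0289, 0.0079, 0.1222], [0.0342, 0.0098, 0.1291]]
side movjaw 389 [[-0.0288, -0.0417, 0.0666], [-0.018, 0.0049, 0.0698], [-0.0057, 0.0433, 0.0713]]
side post 101 [[-0.0989, -0.0112, 0.0853], [-0.0926, 0.0034, 0.0915], [-0.0842, 0.0111, 0.0933]]
side spanner slope 0.08359176521578904 535
wrist front 643 [[-0.0023, -0.0401, 0.1425], [0.0017, -0.0042, 0.1428], [0.0051, 0.034, 0.1438]]
wrist head 924 [[0.0203, -0.0159, 0.1251], [0.0268, -0.0027, 0.1296], [0.032, 0.007, 0.1332]]
wrist movjaw 1587 [[-0.0294, -0.0451, 0.066], [-0.0222, -0.0186, 0.0668], [-0.0082, 0.0398, 0.0682]]
wrist post 677 [[-0.0991, -0.0133, 0.0866], [-0.0915, -0.0018, 0.0893], [-0.0848, 0.0097, 0.0907]]
wrist spanner slope 0.10192779909242919 3065
```

View pics/wrist3.png

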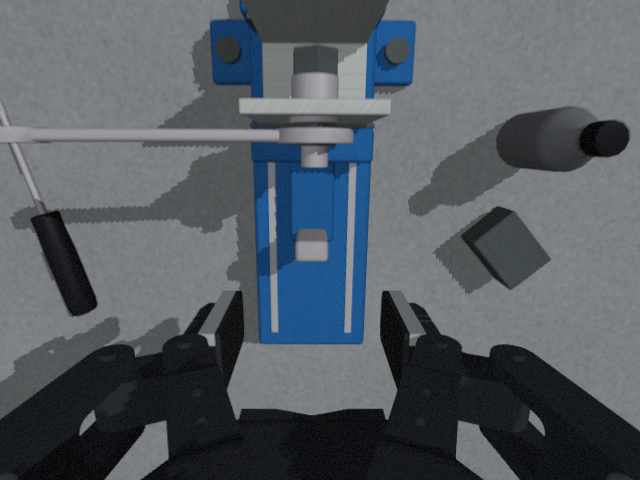

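View pics/side3.png

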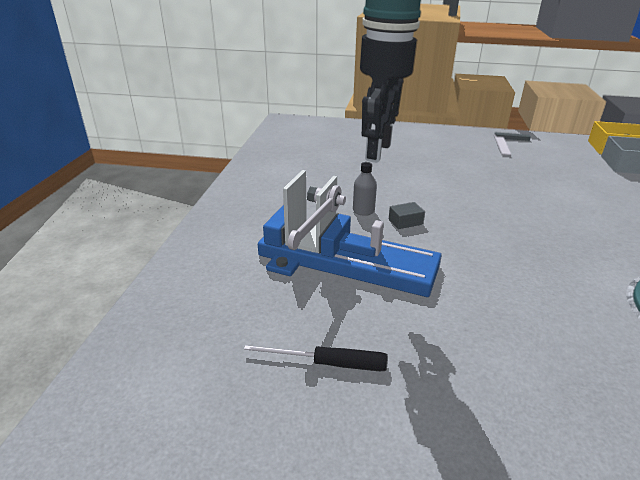

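The wrist view shows the front leg at row 110, the spacer at (315,85) and the hex head at (315,58). The spanner lies left at row 135. Bracket and head match the expected vice coordinates within 2 mm (head x ≈ 29 mm, y ≈ -2 mm) and the bolt is at about -0.09. I go above the head with the tool 7 mm to the rear, so the pads miss the wider spacer.

```bash
python3 -m creep '[{"grip":5,"dp":[0,0,-3],"rotation":[0,-0.014,0]},{"grip":5,"dp":[0,-0.1,-6],"rotation":[0,-0.014,0]},{"grip":5,"dp":[0,-0.1,-9],"rotation":[0,-0.014,0]},{"grip":5,"dp":[0,-0.1,-11.5],"rotation":[0,-0.014,0]},{"grip":5,"dp":[0,-0.1,-11.8],"rotation":[0,-0.014,0]}]' 50
python3 -m creep '[{"grip":5,"dp":[1,0,0],"rotation":[0,0,0]},{"grip":5,"dp":[2,0,0],"rotation":[0,0,0]},{"grip":5,"dp":[3,0,0],"rotation":[0,0,0]},{"grip":5,"dp":[3,0,0],"rotation":[0,0,0]}]' 50
python3 - <<'E'
from workcell import bot
from h import *
go(bot,[.0365,-.0022,.118],1)
p,d=bot.read_camera('wrist');cv2.imwrite('pics/w4.png',p[:,:,::-1])
c=bot.get_calibration('wrist');X=cloud(d,c);h,b=masks(p)
L=np.apply_along_axis(wv,1,X.reshape(-1,3)).reshape(X.shape)
def pr(t,m):
    if m.sum()>5: print(t,m.sum(),np.percentile(L[m],[2,50,98],axis=0).round(4).tolist())
g=(d>0)
pr('head',g&(h[...,2]<80)&(L[...,2]>.115)&(L[...,2]<.145)&(L[...,0]>.015)&(L[...,0]<.045)&(abs(L[...,1])<.018))
pr('front',g&(L[...,2]>.142)&(L[...,2]<.149)&(L[...,0]>-.006)&(L[...,0]<.014)&(abs(L[...,1])<.05))
pr('rear',g&(L[...,2]>.142)&(L[...,2]<.149)&(L[...,0]>.05)&(L[...,0]<.08)&(abs(L[...,1])<.05))
p,d=bot.read_camera('side');cv2.imwrite('pics/s4.png',cv2.resize(p[90:300,240:460,::-1],None,fx=2.8,fy=2.8))
E
```

```text
time: 5.93
tool_pos: [0.6648, -0.0672, 0.2138]
tcp_rot: [-2.098, 0.226, 2.118]
wrist_force: [0.3, -0.2, 0.3]
width: 0.586
time: 6.27
tool_pos: [0.6584, -0.0655, 0.1815]
tcp_rot: [-2.09, 0.225, 2.125]
wrist_force: [-1.0, 0.4, -1.1]
width: 0.586
t 6.27 tcp vice [ 29.5  -2.2 181.5] F [-1.   0.4 -1.1] w 0.586
dp cm [ 6.34 -0.   -0.81] rot [-0.001  0.016 -0.001] deg 0.9
head 1745 [[0.0232, -0.0156, 0.1169], [0.0329, -0.0039, 0.1335], [0.0369, 0.0077, 0.1382]]
front 2456 [[-0.0058, -0.0303, 0.1423], [0.0059, -0.0014, 0.1469], [0.009, 0.0271, 0.1483]]
rear 3463 [[0.0608, -0.0422, 0.143], [0.0652, -0.0046, 0.1472], [0.0688, 0.0341, 0.1485]]
```

View pics/w4.png

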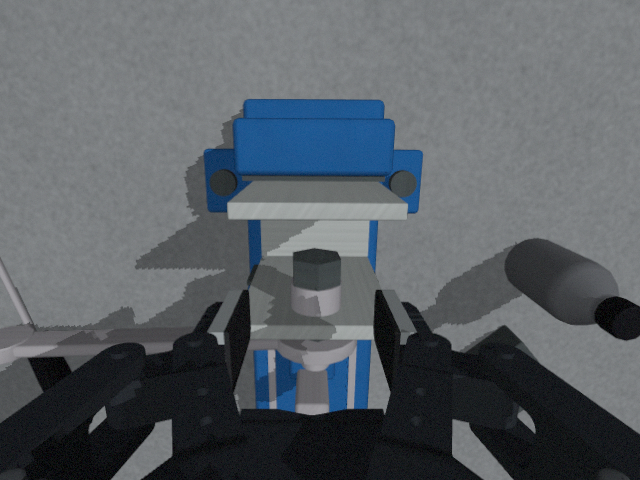

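View pics/s4.png

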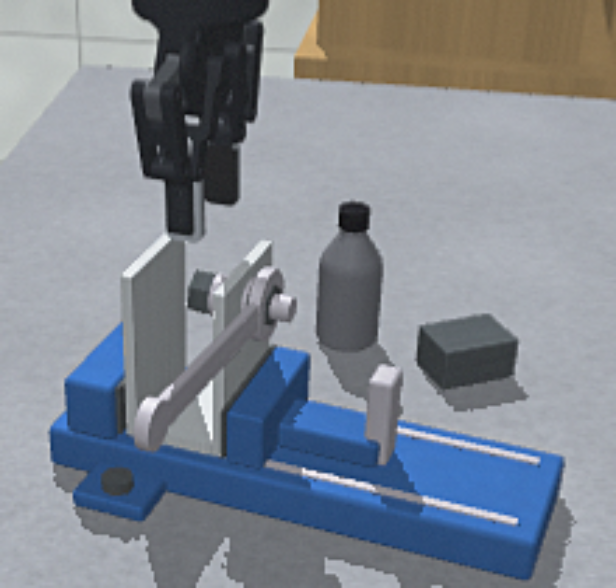

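The wrist view shows the head at (317,268) with the spacer below it at row 297, and the pads standing above the front leg's row band because they are higher up. The side view agrees. I re-read the settled state.

Run:
```python
from workcell import bot
from h import *
go(bot,[.037,-.003,.118],1)
```

```text
t 6.37 tcp vice [ 31.2  -2.  184.4] F [-0.1 -0.7 -0.1] w 0.586
dp cm [ 6.64  0.09 -0.66] rot [-0.001  0.012 -0.   ] deg 0.7
```

```bash
python3 -m creep '[{"grip":5,"dp":[0,0.1,-0.6],"rotation":[0,0.012,0]},{"grip":5,"dp":[0,0.1,-0.6],"rotation":[0,0.012,0]},{"grip":5,"dp":[1,0.1,-0.6],"rotation":[0,0.012,0]},{"grip":5,"dp":[2,0.1,-0.6],"rotation":[0,0.012,0]},{"grip":5,"dp":[2,0.1,-0.6],"rotation":[0,0.012,0]}]' 50
python3 - <<'E'
from workcell import bot
from h import *
go(bot,[.037,-.003,.118],1)
E
```

```text
time: 6.78
tool_pos: [0.6657, -0.0681, 0.163]
tcp_rot: [-2.107, 0.227, 2.11]
wrist_force: [-0.7, 0.5, -0.7]
width: 0.583
t 6.78 tcp vice [ 37.1  -3.2 163. ] F [-0.7  0.5 -0.7] w 0.583
dp cm [ 4.5  -0.02  0.01] rot [-0.001  0.001 -0.   ] deg 0.1
```

```bash
python3 -m creep '[{"grip":5,"dp":[1,0,0],"rotation":[0,0,0]},{"grip":5,"dp":[2,0,0],"rotation":[0,0,0]},{"grip":5,"dp":[3,0,0],"rotation":[0,0,0]},{"grip":5,"dp":[4,0,0],"rotation":[0,0,0]},{"grip":5,"dp":[4.5,0,0],"rotation":[0,0,0]}]' 50
python3 - <<'E'
from workcell import bot
from h import *
p,d=bot.read_camera('wrist');cv2.imwrite('pics/w5.png',p[:,:,::-1])
p,d=bot.read_camera('side');cv2.imwrite('pics/s5.png',cv2.resize(p[130:270,240:440,::-1],None,fx=4,fy=4))
go(bot,[.037,-.003,.118],1)
E
```

```text
time: 7.2
tool_pos: [0.6663, -0.0682, 0.1183]
tcp_rot: [-2.108, 0.227, 2.109]
wrist_force: [-0.1, -0.2, 0.3]
width: 0.583
t 7.30 tcp vice [ 37.7  -3.2 118.7] F [-0.5 -0.1  0.6] w 0.590
dp cm [ 0.07 -0.02  0.07] rot [-0.001  0.001 -0.   ] deg 0.1
```

View pics/w5.png

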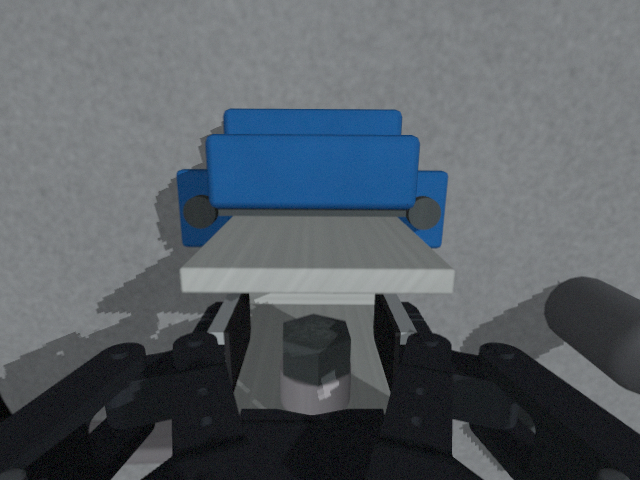

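View pics/s5.png

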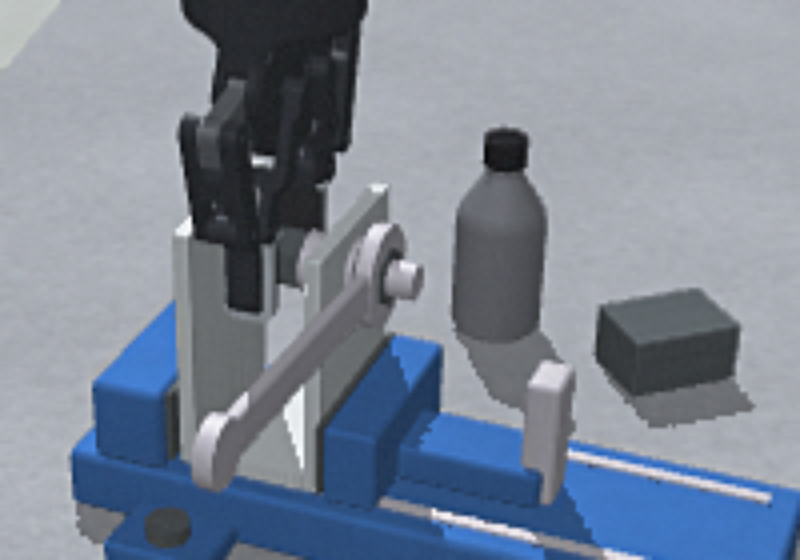

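The wrist view shows the head at (317,345) midway between the pads (columns 240 and 385). The side view shows the pads beside the head and clear of both legs. I close the gripper.

```bash
python3 -m creep '[{"grip":3,"dp":[0,0,0],"rotation":[0,0,0]},{"grip":2.5,"dp":[0,0,0],"rotation":[0,0,0]},{"grip":1.5,"dp":[0,0,0],"rotation":[0,0,0]},{"grip":1.5,"dp":[0,0,0],"rotation":[0,0,0]},{"grip":1.5,"dp":[0,0,0],"rotation":[0,0,0]}]' 70
python3 -m creep '[{"grip":1.5,"dp":[0,0,0],"rotation":[0,0,0]},{"grip":1.5,"dp":[0,0,0],"rotation":[0,0,0]},{"grip":1.5,"dp":[0,0,0],"rotation":[0,0,0]},{"grip":1.5,"dp":[0,0,0],"rotation":[0,0,0]},{"grip":1.5,"dp":[0,0,0],"rotation":[0,0,0]}]' 70
cat > span.py <<'E'
from workcell import bot
from h import *
import sys
go(bot,[.037,-.003,.118],1)
for n in('scene','side'):
  p,d=bot.read_camera(n);X=cloud(d,bot.get_calibration(n));h,b=masks(p)
  L=np.apply_along_axis(wv,1,X.reshape(-1,3)).reshape(X.shape)
  m=(d>0)&(h[...,1]<60)&(L[...,2]>.07)&(L[...,1]>.05)&(L[...,1]<.15)&(L[...,0]<.01)&(L[...,0]>-.03)
  print(n,'bolt~',-np.arctan(np.polyfit(L[m][:,1],L[m][:,2],1)[0]),m.sum())
  cv2.imwrite(f'pics/{n}_{sys.argv[1]}.png',cv2.resize(p[130:290,210:430,::-1],None,fx=3.6,fy=3.6))
E
python3 span.py 6
```

```text
time: 7.72
tool_pos: [0.6681, -0.0688, 0.122]
tcp_rot: [-2.114, 0.228, 2.104]
wrist_force: [-0.3, -3.0, 3.2]
width: 0.262
time: 8.13
tool_pos: [0.668, -0.0691, 0.1219]
tcp_rot: [-2.113, 0.228, 2.104]
wrist_force: [-1.7, -4.2, 5.0]
width: 0.26
t 8.13 tcp vice [ 39.6  -3.6 121.9] F [-1.7 -4.2  5. ] w 0.260
dp cm [ 0.39 -0.06  0.26] rot [-0.001 -0.004 -0.001] deg 0.3
scene bolt~ 1.3340970779639039 494
side bolt~ 0.6213145343524128 375
```

```bash
sed -i "s/(h\[...,1\]<60)&(L\[...,2\]>.07)&(L\[...,1\]>.05)/(h[...,1]<60)\&(h[...,2]>90)\&(L[...,2]>.10)\&(L[...,2]<.16)\&(L[...,1]>.07)/" span.py; python3 span.py 7
python3 - <<'E'
from workcell import bot
from h import *
p,d=bot.read_camera('wrist');cv2.imwrite('pics/w7.png',p[:,:,::-1])
E
```

```text
t 8.23 tcp vice [ 39.6  -3.6 121.9] F [-0.8 -3.7  4.3] w 0.255
dp cm [ 0.39 -0.06  0.26] rot [-0.001 -0.004 -0.001] deg 0.3
scene bolt~ 0.005719512084425176 137
side bolt~ -0.032932473199253604 292
```

View pics/side_7.png

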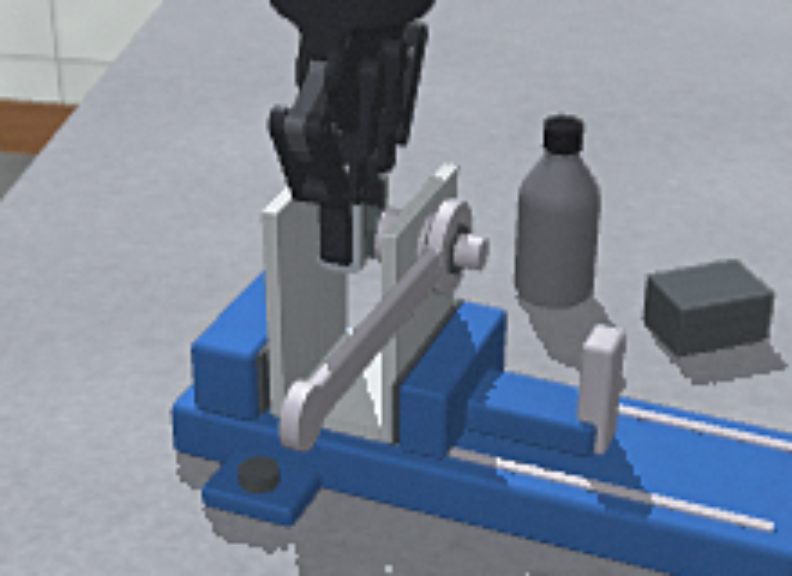

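View pics/w7.png

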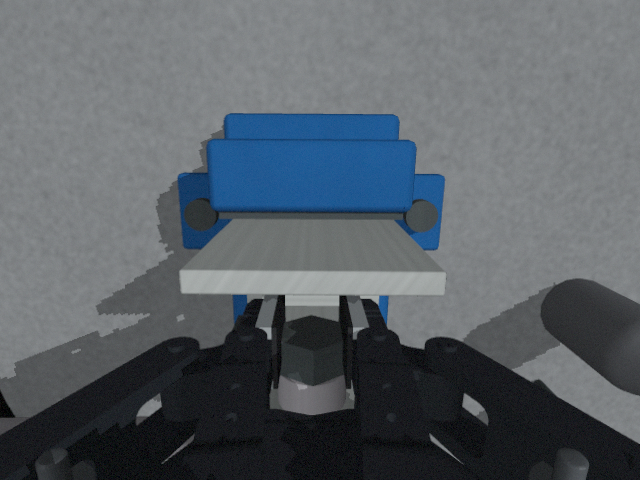

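Run:
```python
from workcell import bot
from h import *
s=bot.read_state();p,d=bot.read_camera('wrist');c=bot.get_calibration('wrist');X=cloud(d,c)
L=np.apply_along_axis(wv,1,X.reshape(-1,3)).reshape(X.shape)
for u in(268,274,280,287,313,337,345,350,356):
  print(u,[(v,*(L[v,u]*1000).round(0).astype(int)) for v in range(296,408,10)])
go(bot,[.036,-.003,.118],1)
```

```text
268 [(296, np.int64(50), np.int64(13), np.int64(123)), (306, np.int64(50), np.int64(12), np.int64(132)), (316, np.int64(49), np.int64(11), np.int64(138)), (326, np.int64(49), np.int64(10), np.int64(145)), (336, np.int64(47), np.int64(10), np.int64(147)), (346, np.int64(45), np.int64(10), np.int64(150)), (356, np.int64(44), np.int64(9), np.int64(154)), (366, np.int64(41), np.int64(10), np.int64(154)), (376, np.int64(38), np.int64(9), np.int64(155)), (386, np.int64(35), np.int64(10), np.int64(155)), (396, np.int64(31), np.int64(10), np.int64(155)), (406, np.int64(32), np.int64(9), np.int64(159))]
274 [(296, np.int64(50), np.int64(11), np.int64(122)), (306, np.int64(49), np.int64(10), np.int64(130)), (316, np.int64(50), np.int64(9), np.int64(139)), (326, np.int64(49), np.int64(8), np.int64(145)), (336, np.int64(46), np.int64(8), np.int64(146)), (346, np.int64(43), np.int64(8), np.int64(146)), (356, np.int64(39), np.int64(9), np.int64(145)), (366, np.int64(36), np.int64(9), np.int64(146)), (376, np.int64(32), np.int64(9), np.int64(146)), (386, np.int64(29), np.int64(9), np.int64(147)), (
[... 3765 characters left out ...]
np.int64(121)), (306, np.int64(50), np.int64(-19), np.int64(131)), (316, np.int64(49), np.int64(-18), np.int64(138)), (326, np.int64(50), np.int64(-17), np.int64(145)), (336, np.int64(46), np.int64(-17), np.int64(145)), (346, np.int64(47), np.int64(-16), np.int64(153)), (356, np.int64(46), np.int64(-16), np.int64(157)), (366, np.int64(42), np.int64(-16), np.int64(155)), (376, np.int64(38), np.int64(-16), np.int64(155)), (386, np.int64(36), np.int64(-16), np.int64(156)), (396, np.int64(32), np.int64(-16), np.int64(156)), (406, np.int64(40), np.int64(-15), np.int64(171))]
t 8.43 tcp vice [ 39.6  -3.7 121.9] F [-1.3 -3.6  5.3] w 0.258
dp cm [ 0.39 -0.07  0.36] rot [-0.001 -0.004 -0.001] deg 0.3
```

The grip cloud shows the pads from x 28 to 50 mm, the head reaching to 36 and the spacer ending at 22. They overlap the head by 8 mm, clear of the spacer. I hold and check whether the spanner has stopped.

```bash
for i in 1 2; do python3 -m creep '[{"grip":1.5,"dp":[0,0,0],"rotation":[0,0,0]},{"grip":1.5,"dp":[0,0,0],"rotation":[0,0,0]},{"grip":1.5,"dp":[0,0,0],"rotation":[0,0,0]},{"grip":1.5,"dp":[0,0,0],"rotation":[0,0,0]},{"grip":1.5,"dp":[0,0,0],"rotation":[0,0,0]}]' 80 |tail -1; done
python3 span.py 8
for i in 1 2 3; do python3 -m creep '[{"grip":1.5,"dp":[0,0,0],"rotation":[0,0,0]},{"grip":1.5,"dp":[0,0,0],"rotation":[0,0,0]},{"grip":1.5,"dp":[0,0,0],"rotation":[0,0,0]},{"grip":1.5,"dp":[0,0,0],"rotation":[0,0,0]},{"grip":1.5,"dp":[0,0,0],"rotation":[0,0,0]}]' 80|tail -1; done
python3 span.py 9
```

```text
width: 0.259
width: 0.258
t 9.27 tcp vice [ 39.6  -3.8 121.9] F [-1.9 -3.6  5.3] w 0.258
dp cm [ 0.39 -0.08  0.26] rot [-0.001 -0.004 -0.001] deg 0.3
scene bolt~ 0.00781723912311065 137
side bolt~ -0.03190966304128276 289
width: 0.256
width: 0.255
width: 0.258
t 10.62 tcp vice [ 39.6  -3.8 121.9] F [-1.3 -5.1  5.5] w 0.258
dp cm [ 0.39 -0.08  0.26] rot [-0.001 -0.004 -0.001] deg 0.3
scene bolt~ 0.014155056210391884 141
side bolt~ -0.03237189230867991 291
```

```bash
for i in 1 2 3 4 5; do python3 -m creep '[{"grip":1.5,"dp":[0,0,0],"rotation":[0,0,0]},{"grip":1.5,"dp":[0,0,0],"rotation":[0,0,0]},{"grip":1.5,"dp":[0,0,0],"rotation":[0,0,0]},{"grip":1.5,"dp":[0,0,0],"rotation":[0,0,0]},{"grip":1.5,"dp":[0,0,0],"rotation":[0,0,0]}]' 80|tail -1; done
python3 span.py 10
python3 - <<'E'
import cv2,numpy as np
for n in('side','scene'):
  I=[cv2.imread(f'pics/{n}_{k}.png',0).astype(np.float32) for k in(6,7,8,9,10)]
  # spanner-end patch: side around (300,410), scene found from the full view (322,255)
  y,x=(410,300) if n=='side' else (450,400)
  w=cv2.createHanningWindow((120,120),cv2.CV_32F)
  c=[i[y-60:y+60,x-60:x+60].copy() for i in I]
  for k in range(5): print(n,k,np.round(np.array(cv2.phaseCorrelate(c[0],c[k],w)[0])/3.6,2))
E
```

```text
width: 0.254
width: 0.254
width: 0.257
width: 0.254
width: 0.255
t 12.80 tcp vice [ 39.6  -3.8 121.9] F [-1.3 -4.7  4.8] w 0.255
dp cm [ 0.39 -0.08  0.26] rot [-0.001 -0.004 -0.001] deg 0.3
scene bolt~ 0.008068478977743501 137
side bolt~ -0.03133094225569088 289
side 0 [ 0. -0.]
side 1 [ 0.   -0.02]
side 2 [ 0.01 -0.07]
side 3 [ 0.01 -0.07]
side 4 [ 0.01 -0.1 ]
scene 0 [-0.  0.]
scene 1 [-0.02  0.04]
scene 2 [-0.01  0.08]
scene 3 [ 0.01 -0.01]
scene 4 [0.04 0.06]
```

View pics/side_10.png

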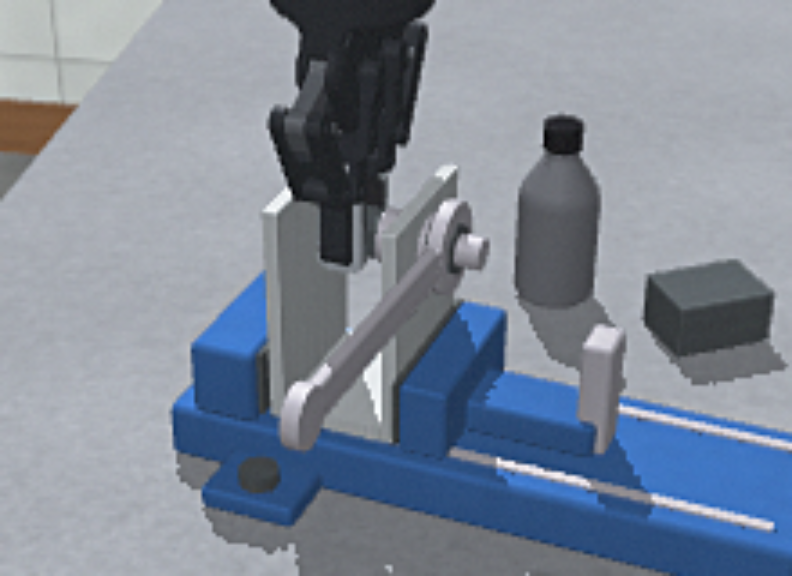

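View pics/scene_10.png

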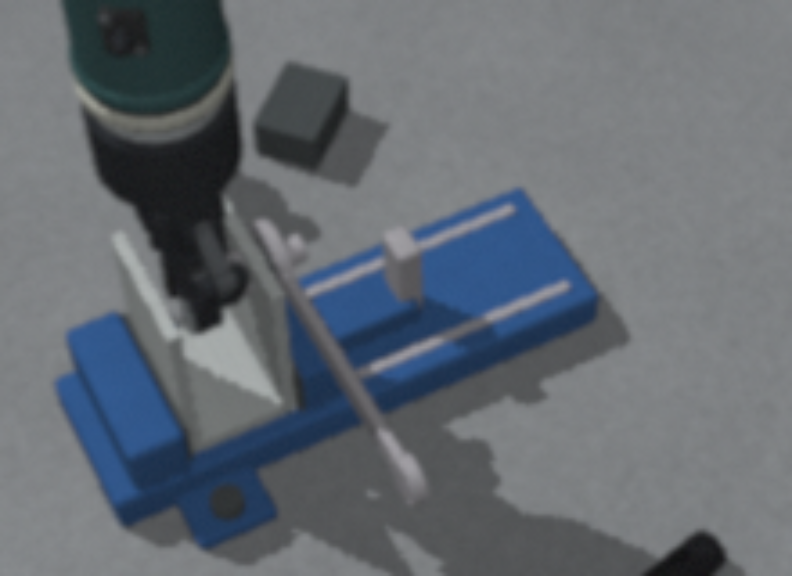

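Both views show the bracket upright and clamped, the jaw against the front leg, the spanner level with its end at (300,415) in the side crop and (408,480) in the scene crop, and the bottle and block in place. The spanner end has moved less than 0.1 px over about 4.6 s, where a free one would have moved about 7 px.

```bash
python3 -c "
from workcell import bot
print(bot.finish_job())"
```

```text
the job is handed in; nothing more can be done
None
```

The vice is shut on the bracket, and the gripper is holding the hex bolt head with the spanner level and stopped. I handed the job in at about 12.8 s of the 42 s allowed.

- **Vice:** I pinched the post and slid the jaw about 33 mm, until it stopped moving as the push rose to about 27 N sideways (36 N in all). I then took the load off and let go. The pictures show the bracket upright and clamped, with the front leg at the expected position within about 2 mm.
- **Bolt head:** I gripped it from above across its two side flats, at 70 N and then 80 N. Over the last 4.6 s the spanner end moved 0.1 pixel or less in either view, where a free spanner would have moved about 7. The bolt angle reads −0.03 rad from one camera and +0.01 from the other, so it is roughly level.
- **Other things:** the bottle and block looked unmoved in the last pictures. The driver was only partly in view, but nothing came near it.

**Checks that were off:**
- As the fingers closed, the tool measured about 4 mm higher and 2 mm farther back than I had aimed. The pads therefore cover about 8 mm of the head's 14 mm length, clear of the spacer. Since it held, I did not grip again.
- The opening reads about 22 mm for the 24 mm head. The post, also 24 mm, read about 23 mm.
- My first spanner-angle reading after gripping was wrong because the gripper was caught in the mask. I corrected it and measured again.

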